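Reference logger off its keeper peg and into the block heater

ROBOT

A 6-joint arm with a two-finger parallel gripper is mounted at the origin on a cart in front of the work surface, level with it; the furniture and walls round the work are solid. World frame = base frame: x ahead of the robot, y to its left, z up, the work surface at z = 0. Lengths are in m, angles in degrees, forces in N, time in s.
With the tool pointing down it reaches from about 0.35 to 0.925 m from the base axis. Payload 6.4 kg.
Tool frame: the origin (TCP) lies at the very end of the fingers, on their centre line; the grasp point (between the pads) lies 19 mm behind it (env.hold_point_z is the distance from the TCP to the grasp point, in m); z points along the fingers, y is the line along which they close (so a half turn about z gives the same grasp; the last joint's range is limited). The gripper opens to 94 mm and grips with 3 to 60 N. Pads are 16 mm wide; open, the fingers measure 119 mm over their backs; the gripper's body (75 mm by 177 mm) begins 78 mm behind the grasp point.
Start: joints at [63.02, 14.043, 89.255, -0, 76.702, -9.975], TCP at [0.19, 0.622, 0.205] pointing down, gripper open.
Joint ranges: [-179.41, 179.41], [-58.25, 129.5], [7.25, 145.43], [-54.29, 234.29], [11.92, 165.04], [-157.13, 157.13]. Speed limits (degrees/s): [147.25, 147.25, 180, 180, 180, 180].

INTERFACE

Orientations are given as a 3x3 rotation matrix whose columns are the frame's x, y, z axes.
In Python, from station import env gives the robot as it stands. The module is installed in compiled form; this text tells all that it offers.
- The arm moves only by the tool move_arm, never from a script. Its argument "moves" is a list that holds one entry, the list of rows, each a list of 7 numbers: the shift along the world's x, y, z in cm, then the turn, a rotation vector about the world's x, y, z in rad, then the opening, from 0 (shut) to 1 (fully open). In form: [[[x, y, z, wx, wy, wz, jaw], ...]]. A call has 1 to 5 rows; each row shifts and turns the commanded pose from where the row before left it; what a row does not reach is not made up. A row lasts 1/8 s, in which the tool goes at most 62.5 mm and 10.7 degrees, less where a joint would pass 70% of its speed; a pose out of reach is approached as far as the arm can. A call with a gripper value outside its range is refused whole. The fingers move at their own pace and stop on an object; the grip force is fixed at half the most. Time passes only in rows, so rows that do not move let the fingers close. It gives the time, the measured TCP pose, the force, the opening and the grip force at its end, in the units of the state.
- env.read_state(): the state, without advancing time (a new reading comes with each control period).
- env.grab_frame(name): name is "side" or "top"; returns a dict with "color" (480x640x3 uint8, red, green, blue), "fovy" (degrees; the focal length in pixels is half the picture's height over the tangent of half this angle, whatever the lens; pixels are square), "cx", "cy" (the principal point, pixels), "k1" (the pictures are not rectified: a ray, as slopes to the right and down, at radius r is drawn at 1 + k1 r^2 times it, then the intrinsics apply), "R" (3x3) and "t" (3): a world point X has camera coordinates R X + t. Camera axes: x right, y down, z forward; pixel columns grow to the right and rows downward; lengths in m; the calibration is good to about 2 mm. A picture is of the moment at which its call begins. There is no depth.
- env.close_job(): hands the job in; it is judged then, once.
The state is a dict: "clock": time; "joint_positions": joint angles; "joint_velocities": joint speeds; "tau": joint torques, N m; "tool_pos": TCP position; "tool_rot": TCP orientation; "ft_force": force on the tool from outside, world axes, zero at the start; "torque": the same for the moment, N m; "gripper_width": opening from 0.0 (shut) to 1.0 (fully open); "gripper_force": force on a finger pad.
Only numpy, scipy, OpenCV 4.12 (cv2) and the standard library are available. Lean on these libraries where they do the work, as an engineer would, in place of code of your own. Each camera call takes 0.05 s, during which the arm holds its last target. There are 200 camera calls.

TASK

Check the block heater's temperature: press down the red keeper on the peg that holds the blue temperature logger until it clicks over and stays down, then take the blue logger off over the end of the peg and stand it in the small centre well of the heater's aluminium block, fully home and upright. Leave the white logger hanging behind its own closed keeper.

Things in the scene. Friction and masses are not known exactly. Their poses are not given: they have to be found in the camera images.
- stand: White hanging stand, fixed: base 130 x 176 mm, crossbar 172 mm wide, top 142 mm high, on two rods. Origin on the bench under the crossbar's front face, midway between two pegs; the pegs point along -x, z up. Each peg: level steel bar 16 mm wide, 10 mm thick, at y = +60 (left) or -60 mm (right), top face 132 mm above the bench, reaching 94 mm out from the crossbar, red keeper in its outer half.
- peg_left_seat (a point): Point on the top face of the left peg (z = 132 mm), 26 mm in front of the crossbar, where a logger's loop hangs.
- peg_right_seat (a point): The same point on the right peg.
- keeper_left (a joint): Angle of the left peg's red keeper, a blade 7 mm wide, 34 mm long, pivoted 84 mm in front of the crossbar, slanting up and back towards it. 0 = closed, free end 18 mm above the peg's top; 0.64 rad = down. Over-centre spring: about 5 N down on the free end starts it, fading to none half way (end 8 mm above the peg's top); beyond, it snaps down and stays; before, it springs back up.
- keeper_right (a joint): The same for the right peg's red keeper.
- keeper_left_end (a point): Top of the free end of the left keeper, the place to press; moves with the keeper (closed: 57 mm in front of the crossbar, 18 mm above the peg's top).
- keeper_right_end (a point): The same for the right keeper.
- blue_logger: Blue temperature logger, loose, 0.1 kg, hanging on the left or right peg (varies). Origin at its stem's tip, z up. Stem 8 mm thick, tapered tip, to z = 38 mm; shoulder 22 mm wide to 42; case 18 mm thick (x), 34 mm wide (y), 42 to 88: grip it across y; wire loop (4 mm wire, y-z plane) to 114, opening 22 high, 24 wide. Hangs with x along the peg, tip 22 mm above the bench, 12 mm of play up and down.
- blue_logger_loop (a point): Middle of the top bar of the blue logger's loop, 112 mm above the stem's tip.
- white_logger: The same logger with a white case, hanging on the other peg; it stays there. Origin and axes as for the blue one.
- white_logger_loop (a point): Middle of the top bar of the white logger's loop.
- heater: Compact white block heater, fixed: housing 128 x 120 mm, 47 mm high, control panel on its -x side. In its bay an aluminium block 66 x 66 mm, its top 54 mm above the bench, with four tube wells 17 mm wide near the corners and one small well 13 mm wide in the centre. Origin on the bench under the centre well.
- well (a point): Centre of the mouth of the small centre well, level with the block's top; the well is 13 mm wide and 43 mm deep. With the stem fully home the logger's shoulder sits on the block and its tip is 38 mm below this point.
Not all that is in view belongs to the job. Of the things like the blue_logger, leave any that is turquoise; of the rest the smaller one is meant.

How it is judged:
By the outcome, as a careful person would: the job done as asked, in the order asked, and still so for the second after the job is handed in, with the robot touching nothing.
It also fails if it takes over 58 s, if anything falls off the work surface, if the arm or the gripper's body presses on something with over 40 N, if the wrist force passes 120 N, or if a joint passes its speed limit or range.

## Working session

There is one attempt and no reset: what is moved stays moved. The work goes in short steps, Python scripts to look and compute and a tool call to move; the robot and the scene stay as the last step left them, time stands still between calls to the robot, and variables do not carry over. Pictures are saved under pics/ and viewed, at most 10 in all, crops included, and the job is handed in when it is done.

Besides the shell and the picture viewer there is one more tool, called after ">>>" as name(argument=value, ...), one argument or row to a line, values as JSON. move_arm: Moves the arm, as the interface text tells. Its arguments: {"type":"object","properties":{"moves":{"type":"array"}},"required":["moves"]}

```bash
mkdir -p pics
cat > h.py <<'E'
import numpy as np, cv2
from station import env
def save(n,f): cv2.imwrite('pics/'+n+'.png',cv2.cvtColor(f['color'],cv2.COLOR_RGB2BGR))
def K(f):
    F=240/np.tan(np.radians(f['fovy'])/2); return F
def ray(f,u,v):
    F=K(f); d=np.array([(u-f['cx'])/F,(v-f['cy'])/F]); p=d.copy()
    for _ in range(30): p=d/(1+f['k1']*(p@p))
    R=np.array(f['R']);t=np.array(f['t'])
    w=R.T@np.array([p[0],p[1],1]); return -R.T@t, w/np.linalg.norm(w)
def onz(f,u,v,z):
    o,w=ray(f,u,v); return o+w*(z-o[2])/w[2]
def two(f1,p1,f2,p2):
    o1,a=ray(f1,*p1);o2,b=ray(f2,*p2)
    s=np.linalg.lstsq(np.c_[a,-b],o2-o1,rcond=None)[0]
    A=o1+a*s[0];B=o2+b*s[1]; return (A+B)/2,np.linalg.norm(A-B)
def proj(f,X):
    c=np.array(f['R'])@np.array(X)+np.array(f['t']);p=c[:2]/c[2];p=p*(1+f['k1']*(p@p));return p*K(f)+[f['cx'],f['cy']]
E
python3 - <<'E'
from h import *
for n in('side','top'):
    f=env.grab_frame(n);save(n+'0',f);print(n,f['fovy'],f['k1'],ray(f,320,240))
print(env.read_state())
E
```

```text
side 43.43319636458655 0.06679509256878603 (array([0.12288775, 0.92877206, 0.84975729]), array([ 0.38242605, -0.6784383 , -0.62727329]))
top 52.159921773614776 -0.015012279723038228 (array([0.3932593 , 0.11634886, 1.23082064]), array([ 0.16212524,  0.00940334, -0.98672538]))
{'clock': 0.1, 'joint_positions': array([ 6.30192490e+01,  1.40795101e+01,  8.93168249e+01, -1.56836357e-04,
        7.67032032e+01, -9.97444043e+00]), 'joint_velocities': array([-0.05311831,  0.02507256, -0.23753249, -0.01075847, -0.11040747,
       -0.0467121 ]), 'tau': array([ 1.31528650e-03, -4.16911554e+01, -3.15526664e+01,  6.86729606e-02,
        3.09296139e-02, -5.72876070e-05]), 'tool_pos': array([0.18984755, 0.62109128, 0.20447268]), 'tool_rot': array([[-9.56272616e-01,  2.92475754e-01, -7.85810310e-04],
       [ 2.92476658e-01,  9.56271407e-01, -1.54939298e-03],
       [ 2.98288052e-04, -1.71147325e-03, -9.99998491e-01]]), 'ft_force': array([-0.32397386, -0.47257586, -0.77635726]), 'torque': array([-0.01558611, -0.0299847 , -0.02490512]), 'gripper_force': 0.0, 'gripper_width': 0.9967049336397594}
```

View pics/side0.png

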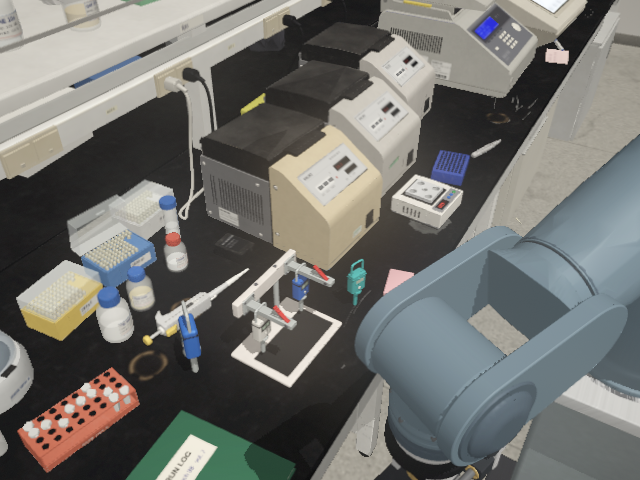

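View pics/top0.png

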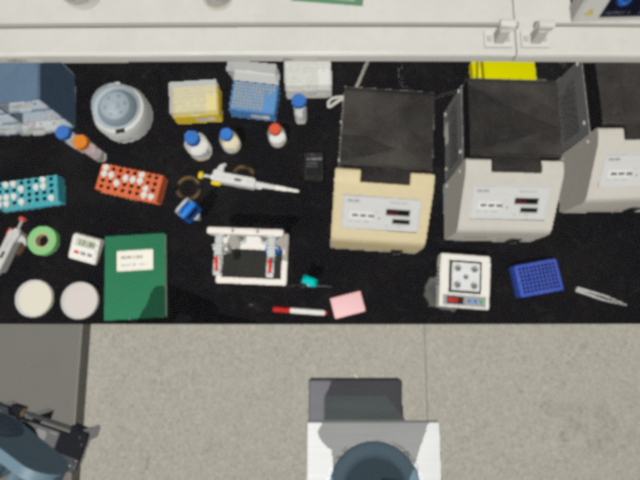

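Side view: candidates for the blue logger are the hanging blue one (300,288), the larger blue one standing at (190,335), and the turquoise one (357,280). I choose the hanging one at (300,288), because it is the smaller non-turquoise one. The white logger is at (262,335), the heater at (428,200). In the top view the stand is at (250,255) and the heater at (464,280).

Run:
```python
import cv2,numpy as np
s=cv2.imread('pics/side0.png');t=cv2.imread('pics/top0.png')
a=cv2.resize(s[235:395,210:390],(675,600),interpolation=cv2.INTER_CUBIC)
cv2.imwrite('pics/c1.png',a)
b=cv2.resize(t[215:295,200:300],(750,600),interpolation=cv2.INTER_CUBIC)
cv2.imwrite('pics/c2.png',b)
c=cv2.resize(t[240:320,420:500],(400,400),interpolation=cv2.INTER_CUBIC)
d=cv2.resize(s[165:235,385:475],(400,311),interpolation=cv2.INTER_CUBIC)
o=np.zeros((400,800,3),np.uint8);o[:,:400]=c;o[:311,400:]=d
cv2.imwrite('pics/c3.png',o)
```

```text
(no output)
```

View pics/c1.png

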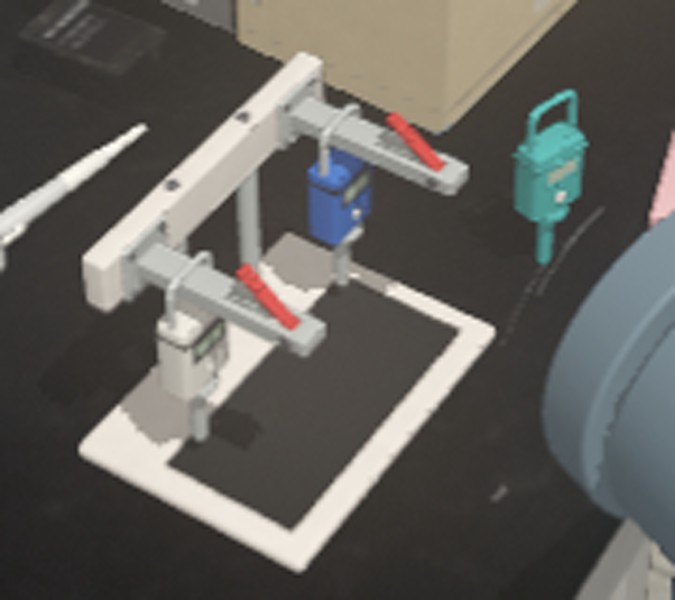

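View pics/c2.png

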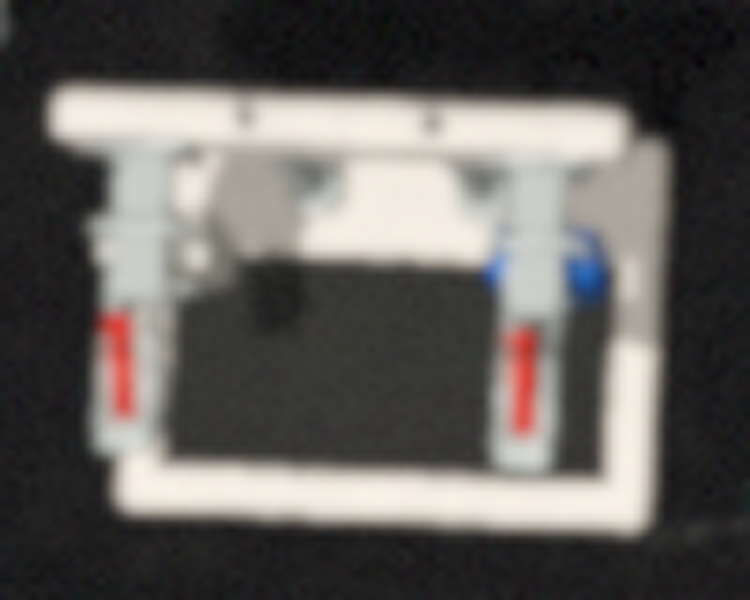

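View pics/c3.png

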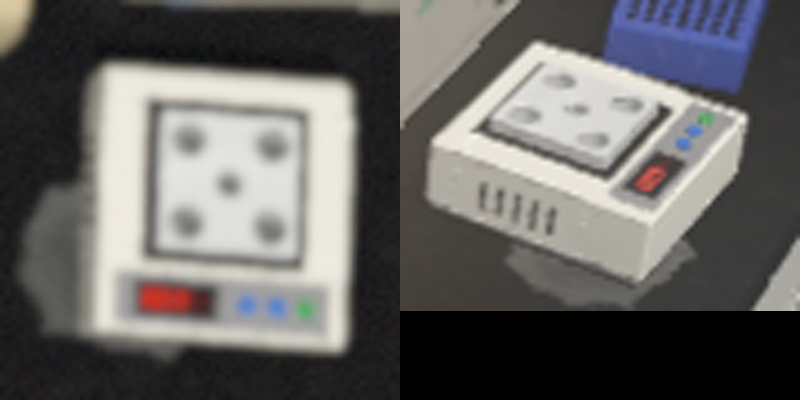

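The crops confirm the blue logger on the right peg (side crop (340,200)), white on the left (190,360), both keepers up; the turquoise one is at (548,180) and off the stand. In the heater crop, the centre well is at (229,184) from the top and (576,109) in the side view.

```bash
cat >> h.py <<'E'
def mask(f,h0,h1,s,v,box):
    h=cv2.cvtColor(f['color'],cv2.COLOR_RGB2HSV);m=cv2.inRange(h,(h0,s,v),(h1,255,255))
    z=np.zeros_like(m);x0,y0,x1,y1=box;z[y0:y1,x0:x1]=m[y0:y1,x0:x1];return z
E
python3 - <<'E'
from h import *
np.set_printoptions(precision=4,suppress=True)
T=env.grab_frame('top');S=env.grab_frame('side')
c1=lambda x,y:(210+(x+.5)/3.75-.5,235+(y+.5)/3.75-.5)
c2=lambda x,y:(200+(x+.5)/7.5-.5,215+(y+.5)/7.5-.5)
ct=lambda x,y:(420+(x+.5)/5-.5,240+(y+.5)/5-.5)
cs=lambda x,y:(385+(x-400)/4.444,165+y/4.444)
P=lambda x,y,z:onz(T,*c2(x,y),z)
rt,rb,lt,lb=P(521,468,.132),P(537,160,.132),P(125,455,.132),P(138,150,.132)
print('Rtip',rt,'Rbar',rb,'L',lt,lb)
print('peg yaw',[np.degrees(np.arctan2(*(b-a)[[1,0]])) for a,b in((rt,rb),(lt,lb))],'tips yaw',np.degrees(np.arctan2(-(lt-rt)[0],(lt-rt)[1])))
cb=[P(50,88,.142),P(632,103,.142),P(632,160,.142),P(48,138,.142)];print('bar',np.array(cb),'yaw',np.degrees(np.arctan2(-(cb[0]-cb[1])[0],(cb[0]-cb[1])[1])))
for z in [0.006]: # base corners, front
    a,b=P(115,515,z),P(648,532,z);print('basefront',a,b,np.degrees(np.arctan2(-(a-b)[0],(a-b)[1])))
# side-view checks, tip top-right/left corners
for n,p in dict(rtipA=(467,172),rtipB=(440,190),ltipA=(325,330),ltipB=(303,350)).items(): print(n,onz(S,*c1(*p),.132 if n[-1]=='A' else .122))
print('Rtip in side px',proj(S,rt),'crop',(proj(S,rt)-[210,235])*3.75)
# keepers red
for n,f,boxes in(('T',T,((200,245,235,285),(260,250,285,285))),('S',S,((265,295,300,330),(310,260,335,285)))):
    for b in boxes:
        m=mask(f,0,8,140,90,b)|mask(f,172,180,140,90,b);ys,xs=np.nonzero(m)
        r=cv2.minAreaRect(np.c_[xs,ys].astype(np.float32));print(n,len(xs),xs.mean(),ys.mean(),r)
print('well',onz(T,*ct(229,184),.054),onz(S,*cs(576,109),.054),two(T,ct(229,184),S,cs(576,109)))
q=[onz(T,*ct(*p),.054) for p in((152,104),(304,114),(297,266),(147,254))];print('block',np.array(q),np.mean(q,0))
E
```

```text
Rtip [0.4899 0.2412 0.132 ] Rbar [0.5834 0.2379 0.132 ] L [0.4939 0.36   0.132 ] [0.5867 0.3592 0.132 ]
peg yaw [np.float64(-2.0000646853122346), np.float64(-0.4615413431139781)] tips yaw -1.9357237596856267
bar [[0.604  0.3843 0.142 ]
 [0.5991 0.2085 0.142 ]
 [0.5816 0.2082 0.142 ]
 [0.5886 0.3843 0.142 ]] yaw -1.5941406698072396
basefront [0.4855 0.3906 0.006 ] [0.4796 0.2129 0.006 ] -1.8742332682121834
rtipA [0.4828 0.2378 0.132 ]
rtipB [0.4927 0.2455 0.122 ]
ltipA [0.4872 0.3567 0.132 ]
ltipB [0.4944 0.3636 0.122 ]
Rtip in side px [329.6737 280.2077] crop [448.7762 169.5291]
T 20 215.45 261.75 ((215.83848571777344, 262.9076843261719), (11.840283393859863, 2.8942911624908447), 74.74488067626953)
T 23 269.4782608695652 265.2608695652174 ((269.5, 265.5), (11.0, 1.0), 90.0)
S 69 280.3188405797101 313.42028985507244 ((281.0, 313.5), (20.50609588623047, 3.535533905029297), 45.0)
S 64 319.984375 271.96875 ((320.5000305175781, 272.0000305175781), (19.091880798339844, 3.5355336666107178), 45.0)
well [ 0.4974 -0.2221  0.054 ] [ 0.4907 -0.2216  0.054 ] (array([ 0.4946, -0.2236,  0.0519]), np.float64(0.006249234219507438))
block [[ 0.5362 -0.1866  0.054 ]
 [ 0.5312 -0.26    0.054 ]
 [ 0.458  -0.2528  0.054 ]
 [ 0.4639 -0.1812  0.054 ]] [ 0.4973 -0.2202  0.054 ]
```

>>> move_arm(
  moves=[
    [[3.3,-3.8,0,0,0,0.054,0],[3.3,-3.8,0,0,0,0.054,0],[3.3,-3.8,0,0,0,0.054,0],[3.3,-3.8,0,0,0,0.054,0],[3.3,-3.8,0,0,0,0.054,0]],
  ],
)

```text
clock: 0.82
tool_pos: [0.3559, 0.4302, 0.2054]
tool_rot: [[-1.0, 0.025, 0.0], [0.025, 1.0, -0.0], [-0.0, -0.0, -1.0]]
ft_force: [0.9, 0.2, -0.1]
gripper_width: 0.508
gripper_force: 0.0
```

>>> move_arm(
  moves=[
    [[3.3,-3.8,0,0,0,0,0],[3.3,-3.8,0,0,0,0,0],[3.3,-3.8,0,0,0,0,0],[3.3,-3.8,0,0,0,0,0],[3.3,-3.8,-1,0,0,0,0]],
  ],
)

```text
clock: 1.45
tool_pos: [0.5215, 0.2403, 0.1962]
tool_rot: [[-1.0, 0.027, 0.002], [0.027, 1.0, 0.001], [-0.002, 0.001, -1.0]]
ft_force: [0.6, 0.8, -0.2]
gripper_width: 0.007
gripper_force: 0.0
```

>>> move_arm(
  moves=[
    [[0.2,0,-1,0,0,0,0],[0,0,0,0,0,0,0]],
  ],
)

```text
clock: 1.7
tool_pos: [0.521, 0.2417, 0.1841]
tool_rot: [[-1.0, 0.027, -0.003], [0.027, 1.0, -0.0], [0.003, -0.0, -1.0]]
ft_force: [0.9, -0.4, 0.1]
gripper_width: 0.004
gripper_force: 0.0
```

Run:
```python
from h import *
np.set_printoptions(precision=4,suppress=True)
print('keepers (T,S triang)',two(*( {'fovy':0},)*0) if 0 else '')
T=env.grab_frame('top');S=env.grab_frame('side')
print('L',two(T,(215.6,262.2),S,(280.3,313.4)),'R',two(T,(269.5,265.3),S,(320,272)))
s=env.read_state();print(s['tool_pos'],s['tool_rot'],proj(T,s['tool_pos']),proj(S,s['tool_pos']))
a=cv2.resize(T['color'][200:300,210:310],(400,400),interpolation=cv2.INTER_CUBIC)
b=cv2.resize(S['color'][200:300,260:360],(400,400),interpolation=cv2.INTER_CUBIC)
save('k1',{'color':np.hstack([a,b])})
```

```text
keepers (T,S triang) 
L (array([0.5196, 0.3594, 0.1397]), np.float64(0.006176524313759428)) R (array([0.5133, 0.2389, 0.1394]), np.float64(0.004375991538557573))
[0.5213 0.2426 0.1854] [[-0.9997  0.0253 -0.0005]
 [ 0.0253  0.9997  0.0001]
 [ 0.0005  0.0001 -1.    ]] [265.8404 260.1934] [313.9636 251.4169]
```

View pics/k1.png

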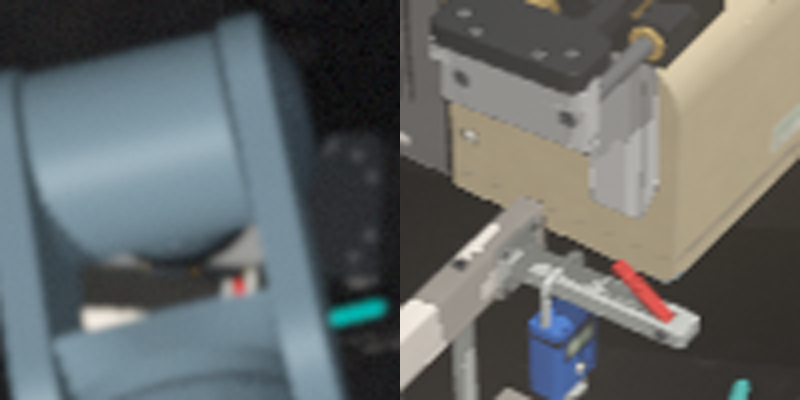

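Run:
```python
from h import *
np.set_printoptions(precision=4,suppress=True)
S=env.grab_frame('side');c=lambda x,y:(260+(x-400+.5)/4-.5,200+(y+.5)/4-.5)
tz=.1854
print('finger L,front,R',*[onz(S,*c(*p),tz) for p in((590,200),(640,217),(658,190))])
print('keeper end',onz(S,*c(620,264),.150),'tip -y,+y',onz(S,*c(698,322),.132),onz(S,*c(677,340),.132))
T=env.grab_frame('top')
for n,f,(x0,y0,x1,y1) in (('S',S,(310,262,335,285)),):
    m=mask(f,0,8,140,90,(x0,y0,x1,y1))|mask(f,172,180,140,90,(x0,y0,x1,y1));ys,xs=np.nonzero(m);print(xs.min(),xs.max(),ys.min(),ys.max())
```

```text
finger L,front,R [0.5338 0.2444 0.1854] [0.5096 0.2433 0.1854] [0.512  0.2236 0.1854]
keeper end [0.5219 0.239  0.15  ] tip -y,+y [0.4833 0.237  0.132 ] [0.4856 0.2517 0.132 ]
313 327 265 279
```

The side view shows closed fingers at crop (625,200), directly above the right keeper's free end at (620,264). The peg is clear of other things. Now I'll press.

>>> move_arm(
  moves=[
    [[0.2,-0.1,-1.5,0,0,0,0],[0,0,-1.5,0,0,0,0],[0,0,-0.5,0,0,0,0],[0,0,-0.3,0,0,0,0],[0,0,0,0,0,0,0]],
  ],
)

```text
clock: 2.52
tool_pos: [0.5248, 0.2405, 0.1481]
tool_rot: [[-1.0, 0.027, 0.001], [0.027, 1.0, 0.0], [-0.001, 0.0, -1.0]]
ft_force: [0.3, -0.9, 3.1]
gripper_width: -0.0
gripper_force: 1.8
```

>>> move_arm(
  moves=[
    [[0,0,-0.4,0,0,0,0],[0,0,-0.3,0,0,0,0],[0,0,-0.2,0,0,0,0]],
  ],
)

```text
clock: 2.9
tool_pos: [0.5227, 0.2405, 0.1371]
tool_rot: [[-1.0, 0.027, -0.003], [0.027, 1.0, -0.0], [0.003, -0.0, -1.0]]
ft_force: [-0.5, -0.4, 0.5]
gripper_width: 0.004
gripper_force: 0.0
```

>>> move_arm(
  moves=[
    [[0,0,-0.2,0,0,0,0],[0,0,0,0,0,0,0]],
  ],
)

```text
clock: 3.15
tool_pos: [0.5234, 0.2405, 0.1357]
tool_rot: [[-1.0, 0.027, -0.002], [0.027, 1.0, -0.0], [0.002, -0.0, -1.0]]
ft_force: [1.2, -0.5, 0.3]
gripper_width: 0.005
gripper_force: 0.0
```

>>> move_arm(
  moves=[
    [[0,0,3,0,0,0,0.3],[0,0,4,0,0,0,0.75],[1.5,0,0,0,0,0,0.75],[1.5,-0.1,0,0,0,0,0.75],[0,0,0,0,0,0,0.75]],
  ],
)

```text
clock: 3.78
tool_pos: [0.5542, 0.2391, 0.2044]
tool_rot: [[-1.0, 0.028, -0.003], [0.028, 1.0, -0.001], [0.003, -0.001, -1.0]]
ft_force: [-1.3, 0.7, -0.9]
gripper_width: 0.5
gripper_force: 0.0
```

Run:
```python
from h import *
np.set_printoptions(precision=4,suppress=True)
S=env.grab_frame('side');print(env.read_state()['tool_pos'],env.read_state()['gripper_width'])
b=cv2.resize(S['color'][205:345,225:365],(600,600),interpolation=cv2.INTER_CUBIC);save('k2',{'color':b})
m=mask(S,105,125,120,50,(285,265,315,310));ys,xs=np.nonzero(m);print(xs.min(),xs.max(),ys.min(),ys.max(),xs.mean(),ys.mean(),onz(S,xs.mean(),ys.mean(),.087))
```

```text
[0.5537 0.2392 0.2044] 0.5441469327851793
292 304 277 299 297.7730061349693 288.7239263803681 [0.5521 0.2478 0.087 ]
```

View pics/k2.png

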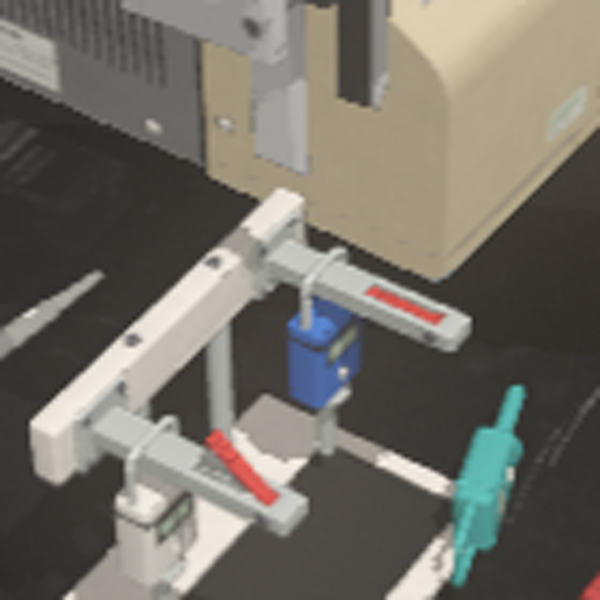

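The right keeper is now down flush at crop (405,305). The left one is still up at (240,465), and blue still hangs at (320,355). The turquoise item has moved from (356,283) to about (338,319), so I'll see whether it is still moving.

Run:
```python
from h import *
np.set_printoptions(precision=4,suppress=True)
for i in range(6):
  S=env.grab_frame('side');T=env.grab_frame('top')
  for n,f,b in(('S',S,(315,240,400,400)),('T',T,(255,230,350,330))):
    m=mask(f,80,96,120,50,b);ys,xs=np.nonzero(m)
    if len(xs): print(env.read_state()['clock'],n,len(xs),xs.mean(),ys.mean(),xs.min(),xs.max(),ys.min(),ys.max(),onz(f,xs.mean(),ys.mean(),.01))
import glob
for n in('side0','top0'):
    f={'color':cv2.imread(f'pics/{n}.png')[:,:,::-1].copy()};m=mask(f,80,96,120,50,(290,240,400,320));ys,xs=np.nonzero(m);print(n,len(xs),xs.mean(),ys.mean(),xs.min(),xs.max(),ys.min(),ys.max(),onz(S if n[0]=='s' else T,xs.mean(),ys.mean(),.01))
```

```text
3.925 S 300 337.93 316.64666666666665 331 346 295 340 [0.4887 0.2059 0.01  ]
3.925 T 64 301.1875 277.046875 296 307 274 280 [0.5003 0.1749 0.01  ]
4.025 S 302 337.9039735099338 316.73509933774835 331 346 295 340 [0.4886 0.2061 0.01  ]
4.025 T 64 301.015625 277.046875 296 306 274 280 [0.5003 0.1753 0.01  ]
4.125 S 301 337.93023255813955 316.7308970099668 331 346 295 340 [0.4886 0.206  0.01  ]
4.125 T 65 301.10769230769233 277.03076923076924 296 307 274 280 [0.5004 0.1751 0.01  ]
4.225 S 301 337.95681063122925 316.60132890365446 331 346 295 340 [0.4887 0.2057 0.01  ]
4.225 T 64 301.09375 276.984375 296 307 274 280 [0.5005 0.1751 0.01  ]
4.325 S 301 337.9202657807309 316.75083056478405 331 346 295 340 [0.4885 0.2061 0.01  ]
4.325 T 66 301.06060606060606 277.09090909090907 296 307 274 281 [0.5002 0.1752 0.01  ]
4.425 S 303 337.8844884488449 316.83168316831683 331 346 295 340 [0.4885 0.2063 0.01  ]
4.425 T 66 301.06060606060606 277.09090909090907 296 307 274 281 [0.5002 0.1752 0.01  ]
side0 161 357.64596273291926 278.3167701863354 349 365 260 302 [0.5055 0.09   0.01  ]
top0 182 309.0274725274725 280.52197802197804 300 318 274 288 [0.4917 0.1553 0.01  ]
```

Run:
```python
from h import *
np.set_printoptions(precision=4,suppress=True)
S=env.grab_frame('side');m=mask(S,80,96,120,50,(315,240,400,400));ys,xs=np.nonzero(m)
r=cv2.minAreaRect(np.c_[xs,ys].astype(np.float32));print(r)
for v in(296,305,312,320,328,339):
    q=xs[ys==v];print(v,q.min(),q.max(),onz(S,q.mean(),v,.012),onz(S,q.mean(),v,.03))
T=env.grab_frame('top')
print(two(T,(309,280.5),S,(357.6,278.3)))
```

```text
((337.44342041015625, 317.1981201171875), (10.576763153076172, 47.3893928527832), 15.945394515991211)
296 344 346 [0.5026 0.151  0.012 ] [0.4944 0.1677 0.03  ]
305 337 343 [0.4992 0.1781 0.012 ] [0.4911 0.1942 0.03  ]
312 334 344 [0.4919 0.1957 0.012 ] [0.484  0.2115 0.03  ]
320 332 340 [0.4868 0.2171 0.012 ] [0.479  0.2324 0.03  ]
328 332 339 [0.4778 0.2355 0.012 ] [0.4701 0.2504 0.03  ]
339 331 332 [0.4711 0.2631 0.012 ] [0.4636 0.2774 0.03  ]
(array([0.4824, 0.1518, 0.0707]), np.float64(0.009267544532929925))
```

>>> move_arm(
  moves=[
    [[0,0,-2,0,0,0,0.75],[0,0,-3,0,0,0,0.75],[0,0,-3,0,0,0,0.75],[0,0,-3,0,0,0,0.75],[0,0,-2.4,0,0,0,0.75]],
  ],
)

```text
clock: 5.15
tool_pos: [0.5527, 0.2393, 0.0694]
tool_rot: [[-1.0, 0.027, -0.003], [0.027, 1.0, -0.001], [0.003, -0.001, -1.0]]
ft_force: [-0.2, -0.8, 0.2]
gripper_width: 0.747
gripper_force: 0.0
```

>>> move_arm(
  moves=[
    [[0,0,0,0,0,0,0.75],[0,0,0,0,0,0,0.25],[0,0,0,0,0,0,0.25],[0,0,0,0,0,0,0.25],[0,0,0,0,0,0,0.25]],
  ],
)

```text
clock: 5.78
tool_pos: [0.5544, 0.2396, 0.073]
tool_rot: [[-1.0, 0.027, 0.001], [0.027, 1.0, 0.0], [-0.001, 0.0, -1.0]]
ft_force: [-0.5, 0.0, 0.3]
gripper_width: 0.359
gripper_force: 5.7
```

>>> move_arm(
  moves=[
    [[0,0,0,0,0,0,0.25],[0,0,0,0,0,0,0.25],[0,0,0,0,0,0,0.25]],
  ],
)

```text
clock: 6.15
tool_pos: [0.5544, 0.2396, 0.0729]
tool_rot: [[-1.0, 0.027, 0.001], [0.027, 1.0, 0.0], [-0.001, 0.0, -1.0]]
ft_force: [-1.2, 0.3, 3.3]
gripper_width: 0.36
gripper_force: 30.0
```

>>> move_arm(
  moves=[
    [[0,0,0.4,0,0,0,0.2],[0,0,0.2,0,0,0,0.2],[0,0,0,0,0,0,0.2]],
  ],
)

```text
clock: 6.52
tool_pos: [0.554, 0.2396, 0.0784]
tool_rot: [[-1.0, 0.027, -0.0], [0.027, 1.0, 0.0], [0.0, 0.0, -1.0]]
ft_force: [0.3, 0.1, 0.2]
gripper_width: 0.361
gripper_force: 30.0
```

>>> move_arm(
  moves=[
    [[-1.0,0.02,0,0,0,0,0.2],[-1.5,0.04,0,0,0,0,0.2],[-1.5,0.04,0,0,0,0,0.2]],
  ],
)

```text
clock: 6.9
tool_pos: [0.5125, 0.2406, 0.0782]
tool_rot: [[-1.0, 0.027, -0.001], [0.027, 1.0, -0.0], [0.001, -0.0, -1.0]]
ft_force: [-0.6, 0.3, -1.8]
gripper_width: 0.358
gripper_force: 30.0
```

>>> move_arm(
  moves=[
    [[-1.0,0.03,0,0,0,0,0.2],[-1.0,0.03,0,0,0,0,0.2],[-1.0,0.03,0,0,0,0,0.2],[0,0,0,0,0,0,0.2]],
  ],
)

```text
clock: 7.4
tool_pos: [0.4835, 0.2415, 0.0784]
tool_rot: [[-1.0, 0.026, -0.0], [0.026, 1.0, -0.0], [0.0, -0.0, -1.0]]
ft_force: [0.1, -0.3, -0.5]
gripper_width: 0.361
gripper_force: 30.0
```

>>> move_arm(
  moves=[
    [[-1.0,0.03,0,0,0,0,0.2],[-1.0,0.03,0,0,0,0,0.2],[0,0,0,0,0,0,0.2],[0,0,0.5,0,0,0,0.2],[0,0,0.5,0,0,0,0.2]],
  ],
)

```text
clock: 8.02
tool_pos: [0.4645, 0.2422, 0.089]
tool_rot: [[-1.0, 0.027, 0.001], [0.027, 1.0, 0.0], [-0.001, 0.0, -1.0]]
ft_force: [1.0, -0.7, -1.6]
gripper_width: 0.362
gripper_force: 30.0
```

Run:
```python
from h import *
S=env.grab_frame('side');print(env.read_state()['tool_pos'],env.read_state()['ft_force'])
b=cv2.resize(S['color'][205:345,225:365],(600,600),interpolation=cv2.INTER_CUBIC);save('k3',{'color':b})
```

```text
[0.46504556 0.242288   0.08978994] [0.55651809 0.97838105 0.02389403]
```

View pics/k3.png

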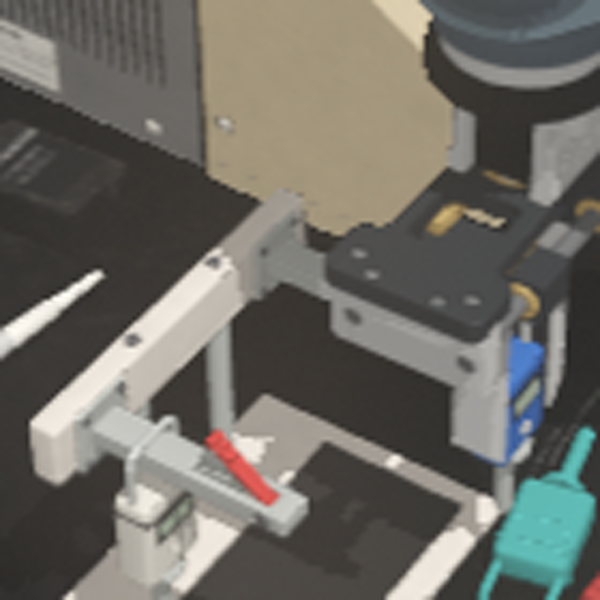

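Blue is gripped and clear of the peg, at crop (522,400). The white logger and the left keeper are unchanged. The turquoise item is lying at (545,530) and has turned again, so I'll lift straight up and watch it.

>>> move_arm(
  moves=[
    [[0,0,2,0,0,0,0.2],[0,0,4,0,0,0,0.2],[0,0,3,0,0,0,0.2],[0,0,0,0,0,0,0.2]],
  ],
)

```text
clock: 8.57
tool_pos: [0.4661, 0.2426, 0.1813]
tool_rot: [[-1.0, 0.027, 0.006], [0.027, 1.0, 0.002], [-0.006, 0.002, -1.0]]
ft_force: [-0.1, 0.3, -1.3]
gripper_width: 0.361
gripper_force: 30.0
```

Run:
```python
from h import *
np.set_printoptions(precision=4,suppress=True)
for i in range(3):
  S=env.grab_frame('side')
  for n,f,b in(('S',S,(315,240,400,400)),):
    m=mask(f,80,96,120,50,b);ys,xs=np.nonzero(m)
    print(env.read_state()['clock'],n,len(xs),xs.mean(),ys.mean(),onz(f,xs.mean(),ys.mean(),.012),[onz(f,xs[k],ys[k],.012)[:2] for k in(ys.argmin(),ys.argmax(),xs.argmax())])
T=env.grab_frame('top');m=mask(T,80,96,120,50,(255,230,350,330));ys,xs=np.nonzero(m);print(len(xs),xs.mean() if len(xs) else 0)
print('bench edge',onz(T,260,322,0),onz(T,450,322,0),env.read_state()['tool_pos'])
```

```text
8.625 S 470 351.9659574468085 327.8787234042553 [0.4513 0.2196 0.012 ] [array([0.4656, 0.1582]), array([0.4354, 0.2696]), array([0.4593, 0.1577])]
8.675 S 473 352.01902748414375 327.8837209302326 [0.4513 0.2195 0.012 ] [array([0.4639, 0.1572]), array([0.437 , 0.2706]), array([0.4593, 0.1577])]
8.725 S 466 352.01072961373393 327.81115879828326 [0.4513 0.2194 0.012 ] [array([0.4639, 0.1572]), array([0.4354, 0.2696]), array([0.4593, 0.1577])]
93 280.73118279569894
bench edge [0.3898 0.2767 0.    ] [ 0.3891 -0.194   0.    ] [0.463  0.2418 0.1765]
```

>>> move_arm(
  moves=[
    [[0,-3,0,0,0,0,0.2],[0,-4.5,0,0,0,0,0.2],[0,-4.5,0,0,0,0,0.2],[0,-4.5,0,0,0,0,0.2],[0,-4.5,0,0,0,0,0.2]],
  ],
)

```text
clock: 9.4
tool_pos: [0.463, 0.0308, 0.1768]
tool_rot: [[-1.0, 0.027, -0.003], [0.027, 1.0, 0.0], [0.003, 0.0, -1.0]]
ft_force: [1.2, 0.4, -1.3]
gripper_width: 0.359
gripper_force: 30.0
```

>>> move_arm(
  moves=[
    [[0,-4.5,0,0,0,0,0.2],[0,-4.5,0,0,0,0,0.2],[0.5,-4.5,0,0,0,0,0.2],[1,-4.5,0,0,0,0,0.2],[1,-4.5,0,0,0,0,0.2]],
  ],
)

```text
clock: 10.02
tool_pos: [0.4884, -0.194, 0.1767]
tool_rot: [[-1.0, 0.027, -0.002], [0.027, 1.0, 0.002], [0.002, 0.002, -1.0]]
ft_force: [0.7, 0.2, -0.8]
gripper_width: 0.358
gripper_force: 30.0
```

>>> move_arm(
  moves=[
    [[0.5,-2.9,-2,0,0,0,0.2],[0,0,-3,0,0,0,0.2],[0,0,0,0,0,0,0.2],[0,0,0,0,0,0,0.2]],
  ],
)

```text
clock: 10.52
tool_pos: [0.4941, -0.2216, 0.1286]
tool_rot: [[-1.0, 0.026, -0.0], [0.026, 1.0, 0.0], [0.0, 0.0, -1.0]]
ft_force: [1.1, -0.0, -0.6]
gripper_width: 0.358
gripper_force: 30.0
```

Run:
```python
from h import *
np.set_printoptions(precision=4,suppress=True)
S=env.grab_frame('side');T=env.grab_frame('top');p=env.read_state()['tool_pos'];print(p,env.read_state()['tool_rot'][:,2])
a=cv2.resize(T['color'][230:310,420:500],(400,400),interpolation=cv2.INTER_CUBIC)
b=cv2.resize(S['color'][150:230,390:470],(600,600),interpolation=cv2.INTER_CUBIC)
o=np.zeros((600,800,3),np.uint8);o[:,200:]=b;o[:200,:200]=cv2.resize(a,(200,200));save('w1',{'color':o})
for z in(p[2]-.051,p[2]-.013,p[2]):print(z,proj(S,[p[0],p[1],z]))
print('well proj T',proj(S,[.4974,-.2221,.054]))
```

```text
[ 0.4948 -0.222   0.1296] [ 0.0016 -0.0012 -1.    ]
0.07864299222737153 [424.2951 180.1507]
0.11664299222737153 [426.2881 166.1909]
0.12964299222737152 [426.9877 161.3017]
well proj T [422.0129 188.6037]
```

View pics/w1.png

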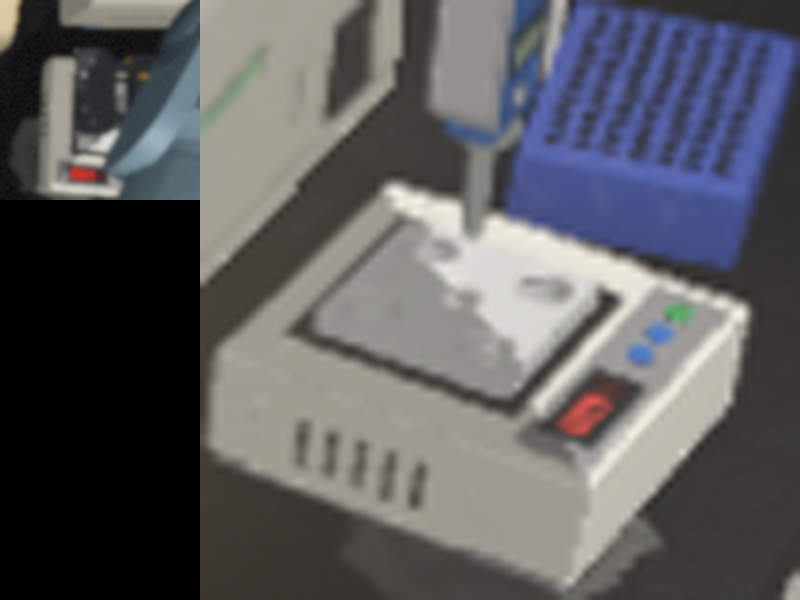

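The tip is at crop (471,233), above the centre well at (466,297), with two of the corner wells at (440,245) and (545,288). I'll work out the relative offset in this view alone, which cancels the camera bias.

Run:
```python
from h import *
np.set_printoptions(precision=4,suppress=True)
S=env.grab_frame('side');c=lambda x,y:(390+(x-200+.5)/7.5-.5,150+(y+.5)/7.5-.5)
for z in(.0766,.0786,.0806):print('tip',onz(S,*c(472,236),z))
print('wells',[onz(S,*c(*p),.054) for p in((466,297),(440,246),(545,288))])
# first picture wells
cs=lambda x,y:(385+(x-400+.5)/4.444-.5,165+(y+.5)/4.444-.5)
W=np.array([onz(S,*cs(*p),.054) for p in((562,80),(525,115),(627,103),(594,139),(576,109))]);print(W,W.mean(0))
# stem axis direction
print([onz(S,*c(*p),.0786) for p in((482,150),)])
f=S['color'][170:192,415:435].astype(int).mean(2).astype(int)
for i,r in enumerate(f):print(170+i,*r)
```

```text
tip [ 0.4912 -0.2234  0.0766]
tip [ 0.4903 -0.2204  0.0786]
tip [ 0.4893 -0.2174  0.0806]
wells [array([ 0.4904, -0.2235,  0.054 ]), array([ 0.5086, -0.2464,  0.054 ]), array([ 0.4709, -0.2409,  0.054 ])]
[[ 0.5092 -0.2448  0.054 ]
 [ 0.5131 -0.2036  0.054 ]
 [ 0.4709 -0.2417  0.054 ]
 [ 0.4733 -0.2013  0.054 ]
 [ 0.4921 -0.2226  0.054 ]] [ 0.4917 -0.2228  0.054 ]
[array([ 0.5065, -0.2686,  0.0786])]
170 63 63 63 61 61 59 59 59 59 62 84 126 132 124 64 52 59 89 118 119
171 63 62 62 61 61 60 60 59 59 62 88 127 132 122 64 54 65 99 104 106
172 63 62 61 61 60 60 59 60 61 64 93 128 133 122 53 55 71 102 100 100
173 62 61 62 61 59 60 60 59 59 66 99 129 133 122 53 55 71 101 100 98
174 137 140 107 70 60 60 60 59 59 70 108 131 128 98 53 55 75 99 99 99
175 218 226 191 151 142 110 76 68 59 74 112 131 126 92 53 61 86 93 99 100
176 182 225 226 228 228 190 158 150 136 118 125 131 123 75 53 63 91 95 97 99
177 178 218 221 227 224 215 226 226 220 185 127 131 122 74 54 64 95 96 96 98
178 150 147 175 219 219 224 226 226 221 192 127 132 132 141 136 114 100 95 95 94
179 137 102 121 150 178 209 222 225 222 
[... 350 characters left out ...]
 216 216 215 218 222 224 224
184 144 143 147 162 171 176 174 164 170 198 216 216 216 215 215 215 215 214 215 217
185 143 142 143 143 146 168 205 217 217 217 216 216 215 214 215 215 214 213 214 215
186 142 143 144 143 144 145 169 212 218 218 217 216 215 215 215 214 213 211 210 211
187 143 144 144 145 145 145 145 176 222 220 215 212 214 215 214 213 211 197 152 154
188 144 145 145 145 145 145 146 171 209 190 187 194 208 214 213 213 211 192 183 181
189 148 146 146 146 146 145 144 157 178 152 146 151 183 213 213 214 212 202 194 187
190 142 140 145 146 145 146 145 155 177 168 144 154 194 213 214 214 214 214 213 206
191 139 137 144 145 146 145 144 144 146 149 145 164 208 214 214 214 213 214 214 214
```

>>> move_arm(
  moves=[
    [[0.05,-0.05,-1,0,0,0,0.2],[0,0,-0.8,0,0,0,0.2],[0,0,-0.5,0,0,0,0.2],[0,0,-0.3,0,0,0,0.2],[0,0,0,0,0,0,0.2]],
  ],
)

```text
clock: 11.3
tool_pos: [0.4945, -0.2224, 0.1022]
tool_rot: [[-1.0, 0.027, -0.0], [0.027, 1.0, 0.0], [0.0, 0.0, -1.0]]
ft_force: [-0.5, 0.9, -0.6]
gripper_width: 0.36
gripper_force: 30.0
```

>>> move_arm(
  moves=[
    [[0,0,-0.3,0,0,0,0.2],[0,0,-0.2,0,0,0,0.2],[0,0,0,0,0,0,0.2]],
  ],
)

```text
clock: 11.68
tool_pos: [0.4945, -0.2223, 0.0973]
tool_rot: [[-1.0, 0.027, -0.0], [0.027, 1.0, 0.0], [0.0, 0.0, -1.0]]
ft_force: [0.0, -0.1, -1.4]
gripper_width: 0.356
gripper_force: 30.0
```

>>> move_arm(
  moves=[
    [[0,0,-0.5,0,0,0,0.2],[0,0,-0.5,0,0,0,0.2],[0,0,-0.5,0,0,0,0.2],[0,0,0,0,0,0,0.2]],
  ],
)

```text
clock: 12.18
tool_pos: [0.4942, -0.2221, 0.0818]
tool_rot: [[-1.0, 0.027, -0.001], [0.027, 1.0, 0.001], [0.001, 0.001, -1.0]]
ft_force: [0.1, -0.1, -0.5]
gripper_width: 0.358
gripper_force: 30.0
```

>>> move_arm(
  moves=[
    [[0,0,-0.5,0,0,0,0.2],[0,0,-0.4,0,0,0,0.2],[0,0,-0.2,0,0,0,0.2],[0,0,0,0,0,0,0.2]],
  ],
)

```text
clock: 12.68
tool_pos: [0.4945, -0.2224, 0.0713]
tool_rot: [[-1.0, 0.027, -0.0], [0.027, 1.0, 0.0], [0.0, 0.0, -1.0]]
ft_force: [1.0, 0.3, -0.7]
gripper_width: 0.359
gripper_force: 30.0
```

>>> move_arm(
  moves=[
    [[0,0,-0.2,0,0,0,0.2],[0,0,-0.1,0,0,0,0.2],[0,0,0,0,0,0,0.2]],
  ],
)

```text
clock: 13.05
tool_pos: [0.4946, -0.2224, 0.0684]
tool_rot: [[-1.0, 0.027, -0.0], [0.027, 1.0, 0.0], [0.0, 0.0, -1.0]]
ft_force: [0.2, -0.2, 1.0]
gripper_width: 0.362
gripper_force: 30.0
```

>>> move_arm(
  moves=[
    [[0,0,-0.1,0,0,0,0.2],[0,0,-0.1,0,0,0,0.2],[0,0,0,0,0,0,0.2]],
  ],
)

```text
clock: 13.42
tool_pos: [0.4947, -0.2225, 0.0671]
tool_rot: [[-1.0, 0.027, -0.0], [0.027, 1.0, -0.0], [0.0, -0.0, -1.0]]
ft_force: [-2.1, 1.3, 4.2]
gripper_width: 0.363
gripper_force: 30.0
```

>>> move_arm(
  moves=[
    [[0,0,-0.1,0,0,0,0.2],[0,0,0,0,0,0,0.2]],
  ],
)

```text
clock: 13.68
tool_pos: [0.4948, -0.2225, 0.067]
tool_rot: [[-1.0, 0.026, -0.0], [0.026, 1.0, 0.0], [0.0, 0.0, -1.0]]
ft_force: [-5.3, 3.1, 11.4]
gripper_width: 0.357
gripper_force: 30.0
```

>>> move_arm(
  moves=[
    [[0,0,0,0,0,0,0.4],[0,0,0,0,0,0,0.6],[0,0,0,0,0,0,0.6],[0,0,2,0,0,0,0.6],[0,0,4,0,0,0,0.6]],
  ],
)

```text
clock: 14.3
tool_pos: [0.4932, -0.2215, 0.1241]
tool_rot: [[-1.0, 0.027, -0.004], [0.027, 1.0, 0.003], [0.004, 0.003, -1.0]]
ft_force: [0.5, 0.2, 0.5]
gripper_width: 0.602
gripper_force: 0.0
```

>>> move_arm(
  moves=[
    [[0,0,5,0,0,0,0.6],[0,0,5,0,0,0,0.6],[-4,4.5,0,0,0,0,0.6],[-4,4.5,0,0,0,0,0.6],[-3,5,0,0,0,0,0.6]],
  ],
)

```text
clock: 14.92
tool_pos: [0.3833, -0.0814, 0.2251]
tool_rot: [[-1.0, 0.028, 0.0], [0.028, 1.0, 0.0], [-0.0, 0.0, -1.0]]
ft_force: [1.0, 0.7, 0.7]
gripper_width: 0.603
gripper_force: 0.0
```

Run:
```python
from h import *
np.set_printoptions(precision=4,suppress=True)
S=env.grab_frame('side');T=env.grab_frame('top');print(env.read_state()['tool_pos'],env.read_state()['clock'])
b=cv2.resize(S['color'][140:230,390:470],(400,450),interpolation=cv2.INTER_CUBIC)
a=cv2.resize(S['color'][250:340,225:365],(400,257),interpolation=cv2.INTER_CUBIC)
c=cv2.resize(T['color'][230:310,420:500],(300,300),interpolation=cv2.INTER_CUBIC)
o=np.zeros((600,800,3),np.uint8);o[:450,:400]=b;o[:257,400:]=a;o[260:560,400:700]=c;save('fin',{'color':o})
X=[.4945,-.2224]
print('shoulder/case top/loop top proj',[proj(S,[*X,z]) for z in(.058,.104,.130)])
```

```text
[ 0.3825 -0.0793  0.2248] 15.025
shoulder/case top/loop top proj [array([423.4141, 187.479 ]), array([425.7901, 170.8353]), array([427.1827, 161.1128])]
```

View pics/fin.png

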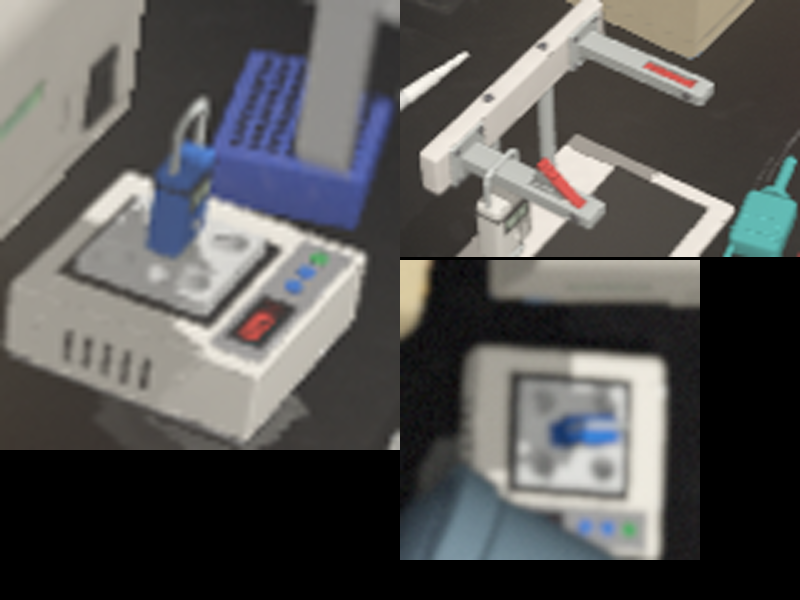

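The blue logger stands in the centre well, with its case bottom at (175,245) and loop at (200,98), matching the projected fully home pose. The right keeper is down. The white logger still hangs behind its closed keeper at (560,180), and the robot is clear.

```bash
python3 -c "
from station import env
print(env.close_job())"
```

```text
the job is handed in; nothing more can be done
None
```

I pressed the right keeper down until it stayed, stood the blue logger fully home and upright in the centre well, left the white logger behind its closed keeper, and handed the job in at about 15 s; the turquoise logger toppled onto the bench early in the run (cause not established) and is still lying there.

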